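Reset the tripped cut-out

TASK

The reactor's over-temperature cut-out has tripped: with a fingertip, slide the guard on top of it fully open, reach down into the well and press the sunken reset key fully home, then let the key come up and slide the guard fully shut again. Do not lift, tip or shove the cut-out out of its place, do not press the key in the stirrer controller next to it, and leave everything else on the bench where it stands.

Things in the scene. Friction and masses are not known exactly. Their poses are not given: they have to be found in the camera images.
- cutout: The tripped cut-out: loose grey case, about 2.5 kg, 120 (its x) x 200 (its y) x 60 tall; the longer grey case, the only one with an aluminium sliding guard on its flat top. Origin: centre of its underside, z up; black front panel at -x. The guard covers the well at x 0, y -45 and slides to the case's +y between two rails (inner edges at x = +-34, 4 above the top).
- well_mouth (a point): Centre of the mouth of the square well in the cut-out's top, at the level of the case's top, 60 above the bench (the guard plate lies over it when shut). The well is 48 x 48, 36 deep, its sides parallel to the case's; the reset key stands in the middle of its floor.
- guard (a joint): Travel of the guard plate in m: 0 = closed over the well, 0.062 = fully open (end stop), towards the case's +y. It starts shut or up to 10 mm ajar, slides with about 1.5 N of friction and stays where it is left.
- guard_ridge (a point): Middle of the top edge of the guard's ridge, the upright bar to push on; moves with the guard. 56 long (case's x), 8 thick (y), top 79 above the bench, 16 above the guard plate (3 thick, lying on the 60 tall case). Guard shut: at x 0, y -18 in the case's frame. It stands on the plate's +y end; the plate reaches 58 from it towards -y.
- reset_key (a joint): Travel of the reset key downward in m: 0 = up, 0.006 = fully home. A spring lifts it again; about 1.5 N starts it and 5 N holds it fully home.
- reset_key_top (a point): Middle of the top of the reset key, the round black button 20 across in the centre of the cut-out's well, hidden by the closed guard. Its top, when up, is 34 above the bench, 26 below the case's top.
- drive: The stirrer drive controller: a similar loose grey case (about 2.2 kg), 120 (its x) x 170 (its y) x 60 tall, with a black knob on top (at y = -45, up to 82 above the bench) and an open, unguarded 48 x 48 well at y = +35. Origin: centre of its underside; front panel to -x. To be left alone.
- stop_key (a joint): Travel in m of the stirrer's stop key, down in the drive controller's well (0 = up, 0.006 = fully home). Not to be pressed.
- vial: Bystander: small amber glass jar, 32 across, 55 tall. Origin: centre of its underside.
- fitting: Bystander: brass tube fitting, 28 across, 36 tall. Origin: centre of its underside.
- collar: Bystander: steel ring lying flat, 40 across, 14 tall. Origin: centre of its underside.
- beaker: Bystander: clear plastic beaker, 72 across, 85 tall. Origin: centre of its underside.
- wrench: Bystander: steel wrench lying flat, 170 long. Origin: centre of its underside (near the middle of its length).
- flask: Bystander: white plastic bottle, 52 across, 110 tall. Origin: centre of its underside.
- valve: Bystander: small steel needle valve with a black cross handle, about 50 x 110 x 60 tall. Origin: centre of its underside.
Things that resemble listed ones, but are neither listed nor needed, are in the scene too. What is shaped like the cutout but blue is not meant.

How it is judged:
By the outcome, as a careful person would: the job done as asked, in the order asked, and still so for the second after the job is handed in, with the robot touching nothing.
It also fails if it takes over 48 s, if anything falls off the work surface, if the arm or the gripper's body presses on something with over 40 N, if the wrist force passes 120 N, or if a joint passes its speed limit or range.

ROBOT

A 6-joint arm with a two-finger parallel gripper is mounted at the origin on the work surface. World frame = base frame: x ahead of the robot, y to its left, z up, the work surface at z = 0. Lengths are in mm, angles in rad, forces in N, time in s.
With the tool pointing down it reaches from about 350 to 875 mm from the base axis. Payload 4.2 kg.
Tool frame: the origin (TCP) lies between the finger pads; the fingertips stand 11 mm ahead of it and the grasp point (between the pads) lies 8 mm behind it; z points along the fingers, y is the direction in which the jaws open and shut (so a half turn about z gives the same grasp; the last joint's range is limited). The gripper opens to 85 mm and grips with 20 to 120 N. Pads are 22 mm wide; open, the fingers measure 114 mm over their backs; the gripper's body (76 mm by 85 mm) begins 54 mm behind the grasp point. The pads swing forward as they close: fully open they stand 13 mm farther back than shut.
Start: joints at [-0.978, 0.385, 0.008, 0, -1.194, -0.259], TCP at [204.787, -590.476, 213.012] pointing down, gripper open.
Joint ranges: [-3.14, 3.14], [-1.21, 2.06], [-1.07, 1.41], [-3.16, 2.05], [-2.99, -0.16], [-3.1, 3.1]. Speed limits (rad/s): [2.79, 2.79, 3.14, 3.14, 3.14, 3.14].

INTERFACE

Orientations are given as a unit quaternion [x, y, z, w].
In Python, from bench import * gives the robot as it stands. The module is installed in compiled form; this text tells all that it offers.
- The arm moves only by the tool drive_tool, never from a script. Its argument "increments" is a list of rows, each a list of 3 entries, a list of its own where there are three numbers: the gripper command: -1 is shut, 1 is fully open, values between are in proportion, then the shift along the tool's x, y, z scaled (see below), then the turn about the tool's z scaled (see below). In form: [[hand, [tx, ty, tz], turn], ...]. A call has 1 to 20 rows; each row shifts and turns the commanded pose from where the row before left it, along the tool's axes as they then stand; what a row does not reach is not made up. The controller multiplies each number of a shift by 0.3 m and each number of a turn by 2 rad. A row lasts 1/8 s, in which the tool goes at most 62.5 mm and 10.7 degrees, less where a joint would pass 70% of its speed; a pose out of reach is approached as far as the arm can. A call with a number of a shift or a turn outside -1 to 1 is refused whole. A call with a gripper value outside its range is refused whole. The fingers move at their own pace and stop on an object; the grip force is fixed at half the most. Time passes only in rows, so rows that do not move let the fingers close. It gives the time, the measured TCP pose, the force and the opening at its end, in the units of the state.
- read_state(): the state, without advancing time (a new reading comes with each control period).
- get_image(name): name is "side" or "top" or "wrist"; returns the picture (400x640x3 uint8, red, green, blue); there is no depth.
- calibration(name): a dict with "fovy" (degrees; the focal length in pixels is half the picture's height over the tangent of half this angle, whatever the lens; pixels are square), "cx", "cy" (the principal point, pixels), "R" (3x3) and "t" (3): a world point X has camera coordinates R X + t. Camera axes: x right, y down, z forward; pixel columns grow to the right and rows downward; lengths in mm; the calibration is good to about 2 mm. A picture is of the moment at which its call begins: read the wrist's pose just before it. calibration takes no time and is no camera call; for the wrist camera it gives the pose at the moment of the call.
- job_done(): hands the job in, once; it reports no verdict.
The state is a dict: "clock": time; "joints": joint angles; "joint_vel": joint speeds; "joint_efforts": joint torques, N m; "position": TCP position; "ee_rot": TCP orientation; "contact_force": force on the tool from outside, world axes, zero at the start; "wrist_torque": the same for the moment, N m; "gripper_width": finger opening in mm.
Only numpy, scipy, OpenCV 4.12 (cv2) and the standard library are available. Lean on these libraries where they do the work, as an engineer would, in place of code of your own. Each camera call takes 0.05 s, during which the arm holds its last target.

## Working session

There is one attempt and no reset: what is moved stays moved. The work goes in short steps, Python scripts to look and compute and a tool call to move; the robot and the scene stay as the last step left them, time stands still between calls to the robot, and variables do not carry over. Pictures are saved under pics/ and viewed, and the job is handed in when it is done.

Besides the shell and the picture viewer there is one more tool, called after "Request:" as name([rows], argument=value, ...), one row to a line, values as JSON. drive_tool: Moves the arm, as the interface text tells. Shifts and turns lie within -1 to 1; 1 stands for 0.3 m of shift or 2 rad of turn. Its arguments: {"type":"object","properties":{"increments":{"type":"array"}},"required":["increments"]}

```bash
mkdir -p pics; cat > h.py <<'E'
from bench import *
import numpy as np, cv2
def save(n,im): cv2.imwrite('pics/'+n,cv2.cvtColor(im,cv2.COLOR_RGB2BGR))
def K(c,h=400):
    f=h/2/np.tan(np.radians(c['fovy'])/2); return f
def ray(c,u,v,z):
    f=K(c);R=np.array(c['R']);t=np.array(c['t'])
    d=R.T@np.array([(u-c['cx'])/f,(v-c['cy'])/f,1]);o=-R.T@t
    return o+d*(z-o[2])/d[2]
def proj(c,X):
    p=np.array(c['R'])@np.array(X,float)+np.array(c['t']);f=K(c)
    return np.array([c['cx']+f*p[0]/p[2],c['cy']+f*p[1]/p[2]])
E
python3 - <<'E'
from h import *
for n in ['top','side','wrist']:
    c=calibration(n); print(n,c)
    save(n+'0.png',get_image(n))
print(read_state())
E
```

```text
top {'fovy': 57.98223724990778, 'cx': 316.10063375240327, 'cy': 199.89216610715783, 'R': array([[ 0.0090712 , -0.99961205, -0.02633378],
       [-0.99495289, -0.00639085, -0.10013937],
       [ 0.09993223,  0.02710925, -0.99462487]]), 't': array([ 24.4299938 , 526.06406754, 788.72090796])}
side {'fovy': 55.14172509864126, 'cx': 314.53248227520726, 'cy': 187.10543327681816, 'R': array([[-0.92873024, -0.37074643,  0.00268809],
       [-0.24710471,  0.61356649, -0.74998362],
       [ 0.27640443, -0.69719671, -0.66145094]]), 't': array([513.53387306, 169.0746421 , 760.03661751])}
wrist {'fovy': 70.66395659571286, 'cx': 321.12411712669876, 'cy': 204.31817052141147, 'R': array([[-0.32877147,  0.94440759,  0.00190306],
       [ 0.9089894 ,  0.31589355,  0.27193665],
       [ 0.25621787,  0.09113487, -0.96231328]]), 't': array([623.33472109, -35.34850789, 379.43206425])}
{'clock': 0.15, 'joints': array([-9.78409973e-01,  3.85398593e-01,  6.93066467e-03, -3.26481642e-04,
       -1.19402641e+00, -2.58594414e-01]), 'joint_vel': array([-0.00071899, -0.00224622,  0.00525835,  0.00316724, -0.00127465,
       -0.00159369]), 'joint_efforts': array([ 4.85989540e-05, -3.92678583e+01,  1.88582361e+01,  4.18850452e+00,
       -3.39135775e-03, -1.63526654e-06]), 'position': array([ 204.6104499 , -590.05207669,  212.16187892]), 'ee_rot': array([-1.66062840e-01,  9.86114795e-01,  8.35938901e-04, -2.12232050e-04]), 'contact_force': array([-0.28308302, -0.20314348, -0.18271936]), 'wrist_torque': array([-0.02926108,  0.00057071, -0.01486904]), 'gripper_width': 85.53644470835597}
```

View pics/top0.png

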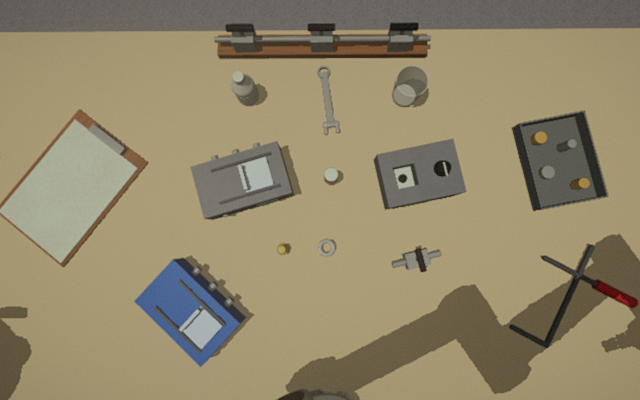

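View pics/side0.png

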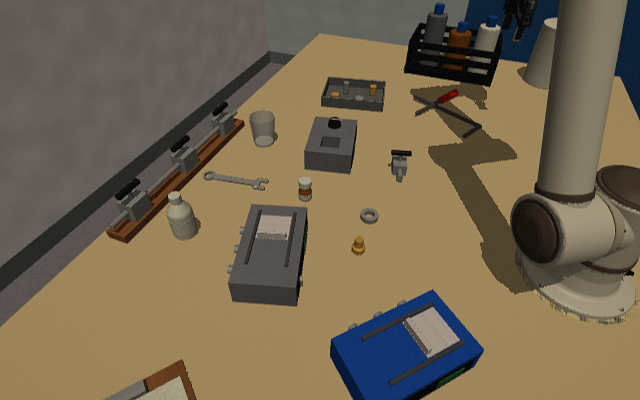

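View pics/wrist0.png

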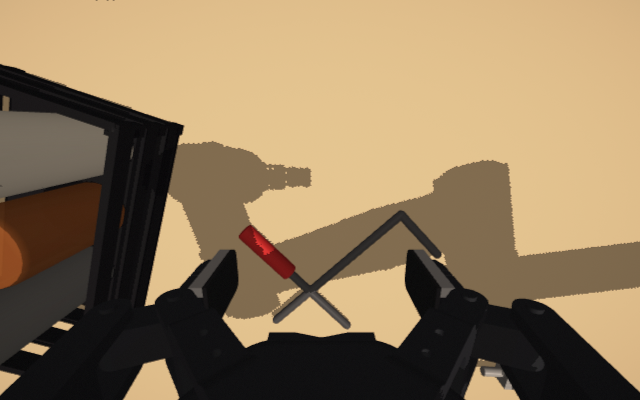

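The top view shows three candidates:
- Grey case with an aluminium guard at (242,180). It is the longer grey one and has the sliding guard, so it fits the cut-out.
- Grey case with a knob and an open well at (420,174). This is the stirrer drive.
- Blue case at (190,310). This is the excluded look-alike.

I'll confirm the first with an enlarged crop.

```bash
python3 - <<'E'
import cv2
a=cv2.imread('pics/top0.png')[130:230,180:305]; cv2.imwrite('pics/cropA.png',cv2.resize(a,None,fx=6,fy=6,interpolation=cv2.INTER_CUBIC))
a=cv2.imread('pics/side0.png')[195:310,220:320]; cv2.imwrite('pics/cropB.png',cv2.resize(a,None,fx=5,fy=5,interpolation=cv2.INTER_CUBIC))
E
```

```text
(no output)
```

View pics/cropA.png

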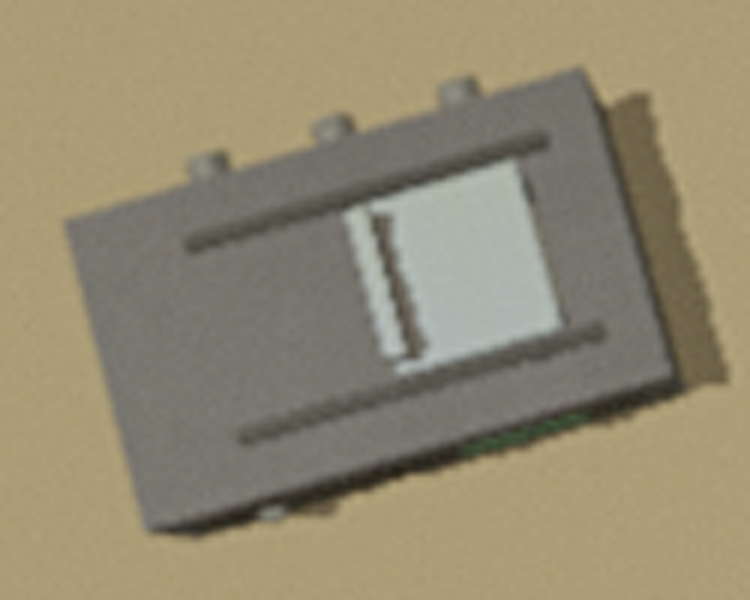

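View pics/cropB.png

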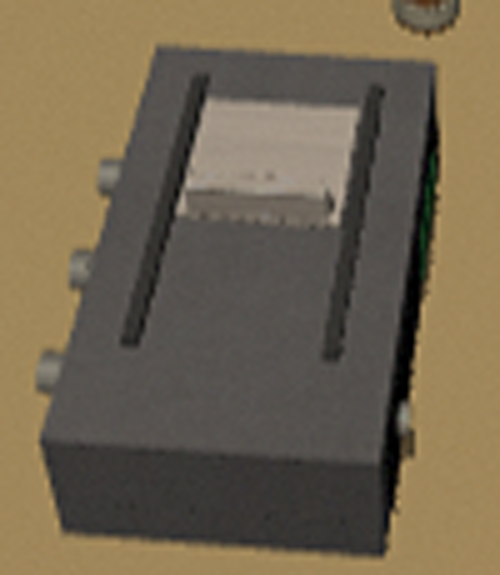

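The crops confirm it: aluminium guard between two dark rails, connectors on the far side, dark front panel towards the robot. The top-face corners in the crop are near (67,222), (583,70), (677,380) and (148,530). Next I measure them.

```bash
cat >> h.py <<'E'
def rect_pose(P):  # corners xy TL,TR,BR,BL in top view: (+x,+y),(+x,-y),(-x,-y),(-x,+y)
    P=np.array(P)[:,:2]; L=np.array([[60,100],[60,-100],[-60,-100],[-60,100]],float)
    m=P.mean(0); q=P-m; th=np.arctan2((L[:,0]*q[:,1]-L[:,1]*q[:,0]).sum(),(L*q).sum())
    return m,th
E
python3 - <<'E'
from h import *
c=calibration('top'); im=cv2.imread('pics/top0.png')
up=lambda x,y,s,ox,oy:((x+.5)/s-.5+ox,(y+.5)/s-.5+oy)
C=[up(x,y,6,180,130) for x,y in [(67,222),(583,70),(677,380),(148,530)]]
P=[ray(c,u,v,60) for u,v in C]; print(np.round(P,1))
P=np.array(P); print([np.linalg.norm(P[i]-P[(i+1)%4]).round(1) for i in range(4)])
m,th=rect_pose(P); print('top cam',m,th)
cs=calibration('side')
C=[up(x,y,5,220,195) for x,y in [(42,440),(157,47),(436,64),(384,465)]]
Q=np.array([ray(cs,u,v,60) for u,v in C]);print(np.round(Q,1),[np.linalg.norm(Q[i]-Q[(i+1)%4]).round(1) for i in range(4)]); print('side',rect_pose(Q))
# guard mask top
hsv=cv2.cvtColor(im,cv2.COLOR_BGR2HSV)
mk=((hsv[...,2]>185)&(hsv[...,1]<40)).astype(np.uint8); mk[:,:230]=0;mk[:,280:]=0;mk[:150]=0;mk[200:]=0
ys,xs=np.nonzero(mk); print(len(xs)); r=cv2.minAreaRect(np.stack([xs,ys],1).astype(np.float32)); print(r)
R=np.array([[np.cos(th),-np.sin(th)],[np.sin(th),np.cos(th)]])
def loc(u,v,z): return R.T@(ray(c,u,v,z)[:2]-m)
for n,(x,y),z in [('plate TR',(520,163),63),('plate BR',(562,325),63),('plate BL',(400,372),63),('ridge TL',(343,210),79),('ridge TR',(367,205),79),('ridge BL',(383,357),79),('ridge BR',(407,353),79)]:
    print(n,loc(*up(x,y,6,180,130),z).round(1))
for n,(x,y),z in [('ridge L near',(190,195),79),('ridge R',(332,200),79)]:
    print('side',n,(R.T@(ray(cs,*up(x,y,5,220,195),z)[:2]-m)).round(1))
E
```

```text
[[594.6 305.1  60. ]
 [652.2 115.7  60. ]
 [537.4  79.3  60. ]
 [481.6 270.4  60. ]]
[np.float64(197.9), np.float64(120.4), np.float64(199.2), np.float64(118.2)]
top cam [566.44963812 192.6216463 ] 0.29303463390728435
[[592.8 308.4  60. ]
 [651.6 119.   60. ]
 [537.2  84.1  60. ]
 [477.8 273.2  60. ]] [np.float64(198.4), np.float64(119.7), np.float64(198.3), np.float64(120.3)]
side (array([564.83421503, 196.17468716]), np.float64(0.30102702163926337))
21
((254.8452606201172, 174.54296875), (26.336158752441406, 27.56732177734375), 74.47589111328125)
plate TR [ 32.1 -67. ]
plate BR [-29.8 -65.7]
plate BL [-29.7  -4.6]
ridge TL [29.6 -3.1]
ridge TR [ 28.9 -11.8]
ridge BL [-25.7  -3.1]
ridge BR [-26.7 -11.7]
side ridge L near [24.5  3. ]
side ridge R [-29.7   0.6]
```

Both cameras give sizes close to the given 200 x 120, with the centres about 3.5 mm apart. The guard is roughly 10 mm ajar. The tool is already nearly aligned with the case, so I move there with the gripper shut and stop short for a wrist view.

Request:
drive_tool([
  [-1,[-0.04,0.04,0],0.0185],
  [-1,[-0.07,0.085,0],0],
  [-1,[-0.077,0.09,0],0],
  [-1,[-0.077,0.09,0],0],
  [-1,[-0.077,0.09,0],0],
  [-1,[-0.077,0.09,0],0],
  [-1,[-0.077,0.09,0],0],
  [-1,[-0.077,0.09,0],0],
  [-1,[-0.077,0.09,0],0],
  [-1,[-0.077,0.09,0],0],
  [-1,[-0.077,0.09,0],0],
  [-1,[-0.077,0.09,0],0],
  [-1,[-0.077,0.09,0],0],
  [-1,[-0.077,0.09,0],0],
  [-1,[-0.077,0.09,0],0],
  [-1,[-0.077,0.09,0],0],
  [-1,[-0.077,0.09,0],0],
  [-1,[-0.077,0.09,0],0],
  [-1,[-0.077,0.09,0],0],
  [-1,[-0.05,0.06,0],0],
])

```text
clock: 2.65
position: [475.5, 32.0, 212.8]
ee_rot: [-0.148, 0.989, -0.0, -0.0]
contact_force: [0.6, 0.4, -0.6]
gripper_width: 0.1
```

Request:
drive_tool([
  [-1,[-0.06,0.08,0],0],
  [-1,[-0.05,0.06,0],0],
  [-1,[-0.03,0.05,0],0],
  [-1,[0,0,0],0],
])

```text
clock: 3.15
position: [498.8, 98.2, 212.8]
ee_rot: [-0.148, 0.989, -0.0, -0.0]
contact_force: [0.3, -0.4, 0.7]
gripper_width: 0.2
```

```bash
python3 - <<'E'
from h import *
s=read_state();print(s['clock'],s['position'],s['ee_rot'],s['contact_force'],s['gripper_width'],s['joints'])
c=calibration('wrist');im=get_image('wrist');save('w1.png',im)
import pickle;pickle.dump(c,open('w1.pkl','wb'))
E
```

```text
3.15 [498.76654642  98.22807353 212.75912252] [-1.48360230e-01  9.88933334e-01 -8.25435015e-05 -3.11143427e-04] [ 0.27750945 -0.41264791  0.66816084] 0.20177213765621285 [ 5.14182945e-01  1.86389663e-01 -2.72786344e-01 -7.59315396e-05
 -1.11226052e+00 -1.78712573e+00]
```

View pics/w1.png

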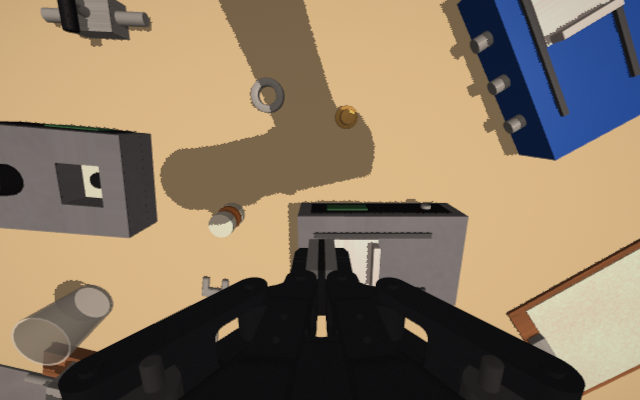

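The wrist camera looks back towards the robot, so the cut-out is half hidden at (385,255). I move past it for an unobstructed view.

Request:
drive_tool([
  [-1,[-0.05,0.02,0],0],
  [-1,[-0.1,0.03,0],0],
  [-1,[-0.12,0.03,0],0],
  [-1,[-0.12,0.03,0],0],
  [-1,[-0.12,0.03,0],0],
  [-1,[-0.1,0.02,0],0],
  [-1,[-0.06,0.01,0],0],
  [-1,[0,0,0],0],
  [-1,[0,0,0],0],
])

```text
clock: 4.32
position: [675.8, 204.6, 212.7]
ee_rot: [-0.148, 0.989, -0.0, -0.0]
contact_force: [0.2, -0.2, -0.3]
gripper_width: 0.1
```

```bash
python3 - <<'E'
from h import *
s=read_state();print(s['clock'],s['position'],s['ee_rot'],s['contact_force'])
c=calibration('wrist');im=get_image('wrist');save('w2.png',im)
import pickle;pickle.dump(c,open('w2.pkl','wb'))
E
```

```text
4.325 [675.82877982 204.60768191 212.73643603] [-1.47586336e-01  9.89049116e-01 -1.11993318e-04 -3.27715280e-04] [ 0.1872254  -0.20263042 -0.27807685]
```

View pics/w2.png

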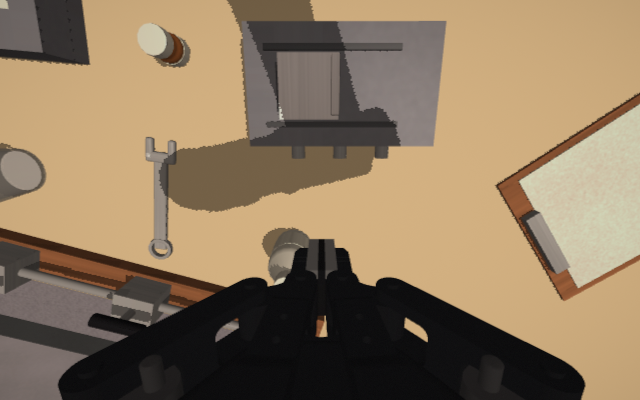

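```bash
python3 - <<'E'
import cv2
a=cv2.imread('pics/w2.png')[10:165,235:455]; a=cv2.convertScaleAbs(a,alpha=1.5)
cv2.imwrite('pics/cropC.png',cv2.resize(a,None,fx=3.6,fy=3.6,interpolation=cv2.INTER_CUBIC))
E
```

```text
(no output)
```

View pics/cropC.png

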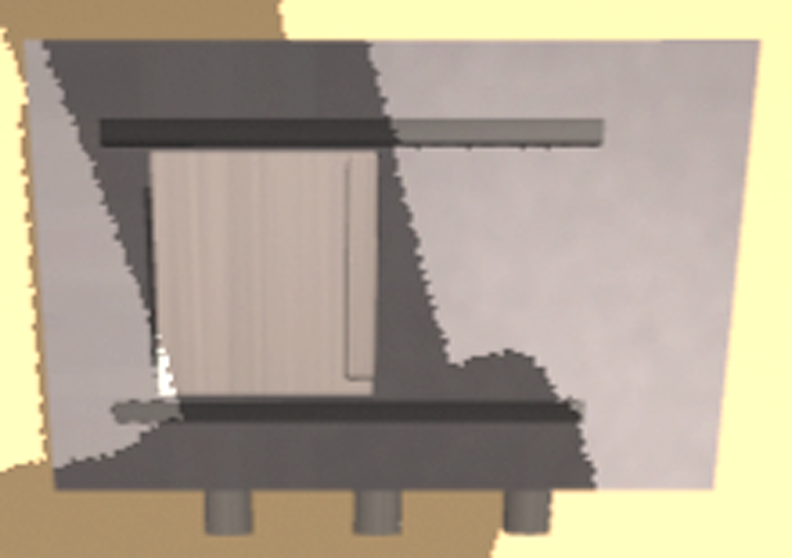

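The enlarged crop shows top-face corners at (25,40), (760,40), (715,489) and (55,489), plate edges at x≈150–378, and the ridge at the right end, x≈347–378.

```bash
python3 - <<'E'
from h import *
import pickle
c=pickle.load(open('w2.pkl','rb'))
up=lambda x,y:((x+.5)/3.6-.5+235,(y+.5)/3.6-.5+10)
P=np.array([ray(c,*up(x,y),60) for x,y in [(715,489),(55,489),(25,40),(760,40)]])
print(np.round(P,1),[np.linalg.norm(P[i]-P[(i+1)%4]).round(1) for i in range(4)])
m,th=rect_pose(P);print('wrist',m,th)
R=np.array([[np.cos(th),-np.sin(th)],[np.sin(th),np.cos(th)]])
for n,(x,y),z in [('pTL',(150,151),63),('pTR',(378,151),63),('pBR',(373,395),63),('pBL',(158,395),63),('ridge t',(347,160),79),('ridge b',(347,378),79),('ridge end',(378,270),79),('rail',(100,133),64),('rail',(604,133),64)]:
    print(n,(R.T@(ray(c,*up(x,y),z)[:2]-m)).round(1))
s=read_state(); print('tcp loc',R.T@(s['position'][:2]-m), 'tool yaw', np.pi-2*np.arctan2(s['ee_rot'][1],-s['ee_rot'][0])-0)
# tip appearance: project TCP & tip
print(proj(c,s['position']),proj(c,s['position']-[0,0,11]))
E
```

```text
[[595.2 308.8  60. ]
 [653.9 117.2  60. ]
 [539.5  82.1  60. ]
 [480.9 273.   60. ]] [np.float64(200.4), np.float64(119.7), np.float64(199.7), np.float64(119.7)]
wrist [567.37927036 195.30149693] 0.298327775610992
pTL [-32.  -66.8]
pTR [-32.   -3.8]
pBR [32.6 -4.1]
pBL [ 32.5 -67.2]
ridge t [-26.3 -12.8]
ridge b [ 28.3 -12.3]
ridge end [ 0.5 -4.2]
rail [-36.3 -80.1]
rail [-36.2  58.1]
tcp loc [106.27022136 -22.94540867] tool yaw 0.29643432250499613
[319.99063137 239.94216239] [320.05862612 233.32301173]
```

The wrist view is the most consistent: 200.4/199.7 x 119.7 mm, rails at the right place, cut-out at (567.4, 195.3), yaw 0.298, guard about 10 mm ajar. Before descending I check where the shut fingertips really are.

```bash
python3 - <<'E'
from h import *
import pickle
c=pickle.load(open('w2.pkl','rb'));
p=np.array([675.83,204.61,212.74]); ya=.2964
tx=-np.array([np.cos(ya),np.sin(ya),0]);ty=np.array([-np.sin(ya),np.cos(ya),0]);tz=np.array([0,0,-1.])
for x in (-11,0,11):
  for z in (-20,0,11,24): print(x,z,proj(c,p+tx*x+tz*z).round(0),proj(c,p+tx*x+ty*14.5+tz*z).round(0))
a=cv2.imread('pics/w2.png')[220:330,260:390]; a=cv2.convertScaleAbs(a,alpha=2.5)
cv2.imwrite('pics/cropD.png',cv2.resize(a,None,fx=5,fy=5,interpolation=cv2.INTER_CUBIC))
E
```

```text
-11 -20 [320. 272.] [346. 272.]
-11 0 [320. 256.] [343. 256.]
-11 11 [320. 249.] [342. 249.]
-11 24 [320. 241.] [341. 241.]
0 -20 [320. 254.] [346. 254.]
0 0 [320. 240.] [343. 240.]
0 11 [320. 233.] [342. 233.]
0 24 [320. 226.] [341. 226.]
11 -20 [320. 236.] [347. 236.]
11 0 [320. 223.] [344. 223.]
11 11 [320. 217.] [343. 217.]
11 24 [320. 211.] [341. 211.]
```

View pics/cropD.png

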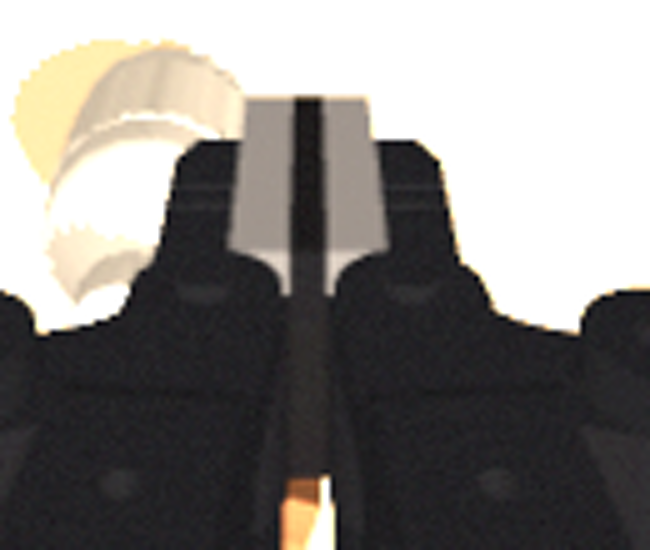

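```bash
python3 - <<'E'
import cv2
a=cv2.imread('pics/wrist0.png')[220:380,160:480]; a=cv2.convertScaleAbs(a,alpha=2.5)
cv2.imwrite('pics/cropE.png',cv2.resize(a,None,fx=2.5,fy=2.5,interpolation=cv2.INTER_CUBIC))
E
```

```text
(no output)
```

View pics/cropE.png

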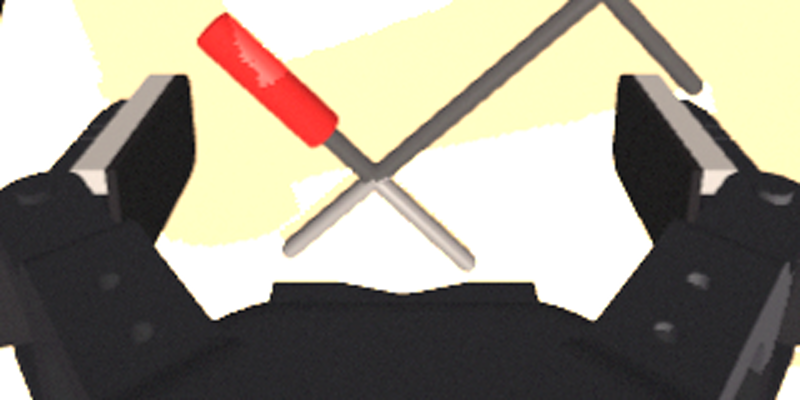

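The wrist image suggests the shut tips may not stand where the text puts them relative to the TCP. I check against the fixed cameras.

```bash
python3 - <<'E'
from h import *
s=read_state();p=s['position'];print(p)
for n in ['side','top']:
    c=calibration(n);im=get_image(n);save(n+'2.png',im)
    print(n,proj(c,p),'tip',proj(c,p-[0,0,11]),'tip+30',proj(c,p+[0,0,22]))
    u,v=proj(c,p).astype(int)
    a=im[max(0,v-70):v+60,max(0,u-80):u+80]; print(max(0,u-80),max(0,v-70))
    save('crop_%s2.png'%n,cv2.resize(cv2.convertScaleAbs(a,alpha=1.6),None,fx=4.5,fy=4.5,interpolation=cv2.INTER_CUBIC))
E
```

```text
[675.69963107 204.60478569 213.13413238]
side [205.20037436 168.50587484] tip [206.36998933 173.42097032] tip+30 [202.78242319 158.3448722 ]
125 98
top [216.35139504 106.08786814] tip [218.16132154 108.24284752] tip+30 [212.54232561 101.55261986]
136 36
```

View pics/crop_side2.png

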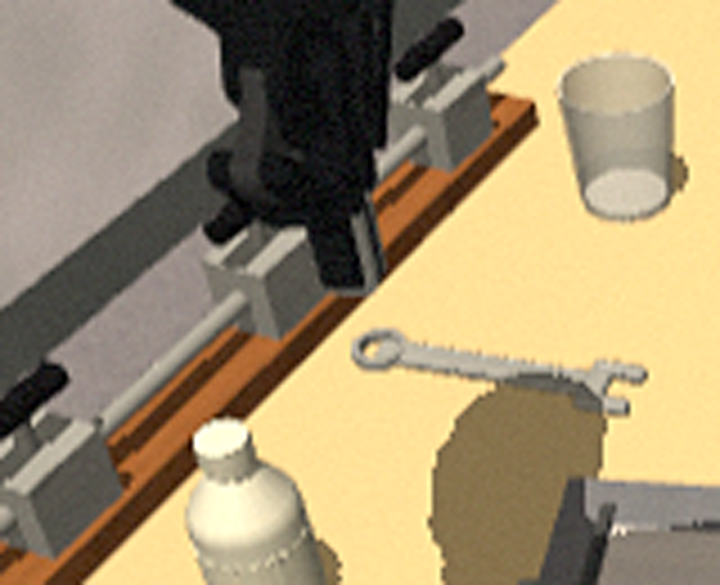

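View pics/crop_top2.png

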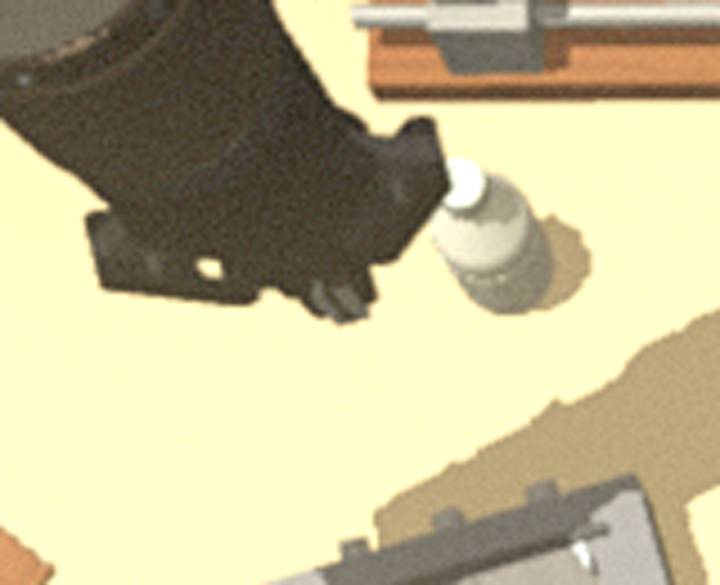

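```bash
python3 - <<'E'
from h import *
import pickle
def line(c,u,v):
    R=np.array(c['R']);o=-R.T@np.array(c['t']);d=R.T@np.array([(u-c['cx'])/K(c),(v-c['cy'])/K(c),1]);return o,d/np.linalg.norm(d)
def tri(L):
    A=sum(np.eye(3)-np.outer(d,d) for o,d in L);b=sum((np.eye(3)-np.outer(d,d))@o for o,d in L);return np.linalg.solve(A,b)
w=pickle.load(open('w2.pkl','rb'));s=calibration('side');t=calibration('top')
p=np.array([675.8,204.6,212.9]);ya=.2964;T=np.array([[-np.cos(ya),-np.sin(ya),0],[-np.sin(ya),np.cos(ya),0],[0,0,-1]])
for L in ([line(w,331,239.4),line(s,207.2,162.4)],[line(s,207.2,162.4),line(t,136+345/4.5,36+318/4.5)],[line(w,331,239.4),line(s,207.2,162.4),line(t,136+345/4.5,36+318/4.5)]):
    X=tri(L); print(X.round(1),'tool frame',(T@(X-p)).round(1),[np.linalg.norm(np.cross(X-o,d)).round(1) for o,d in L])
E
```

```text
[665.8 207.9 231.8] tool frame [  8.6   6.1 -18.9] [np.float64(0.3), np.float64(0.3)]
[668.  205.6 229.6] tool frame [  7.1   3.2 -16.7] [np.float64(0.5), np.float64(0.5)]
[667.2 206.7 230.3] tool frame [  7.6   4.5 -17.4] [np.float64(1.6), np.float64(0.6), np.float64(1.5)]
```

All three views agree that the shut tips stand about 18 mm behind the reported TCP, not 11 mm ahead. I'll treat the tip height as unknown and find it by careful contact. First I check clearance to the neighbours for the deep press.

```bash
python3 - <<'E'
from h import *
c=calibration('top');m=np.array([567.4,195.3]);th=.298;R=np.array([[np.cos(th),-np.sin(th)],[np.sin(th),np.cos(th)]])
for n,uv,z in [('flask top',(238,77),110),('flask body',(247,95),40),('vial',(331,176),55),('fitting',(282,249),36),('collar',(326,247),14),('beaker',(411,80),85)]:
    X=ray(c,*uv,z);print(n,X.round(0),(R.T@(X[:2]-m)).round(0))
E
```

```text
flask top [777. 194. 110.] [200. -63.]
flask body [766. 189.  40.] [188. -64.]
vial [576.  -4.  55.] [ -51. -193.]
fitting [415. 103.  36.] [-172.  -44.]
collar [420.   5.  14.] [-197. -138.]
beaker [ 781. -175.   85.] [  95. -417.]
```

Request:
drive_tool([
  [-1,[0.05,-0.01,0],0],
  [-1,[0.08,-0.013,0],0],
  [-1,[0.09,-0.014,0],0],
  [-1,[0.08,-0.01,0],0],
  [-1,[0.054,-0.01,0],0],
  [-1,[0,0,0.04],0],
  [-1,[0,0,0.08],0],
  [-1,[0,0,0.1],0],
  [-1,[0,0,0.09],0],
  [-1,[0,0,0.05],0],
  [-1,[0,0,0],0],
])

```text
clock: 5.85
position: [579.1, 157.4, 103.6]
ee_rot: [-0.148, 0.989, -0.001, -0.001]
contact_force: [0.4, 0.3, 0.5]
gripper_width: 0.1
```

```bash
python3 - <<'E'
from h import *
im=get_image('side');save('side3.png',im)
save('crop_side3.png',cv2.resize(cv2.convertScaleAbs(im[150:310,190:340],alpha=1.8),None,fx=4,fy=4,interpolation=cv2.INTER_CUBIC))
p=read_state()['position'];c=calibration('side');print(p,proj(c,p),proj(c,p-[0,0,11]),proj(c,p+[0,0,18]))
E
```

```text
[579.8555502  157.74500111 104.9340292 ] [271.5217729  209.78919841] [271.92489833 213.79208526] [270.84475599 203.06667004]
```

View pics/crop_side3.png

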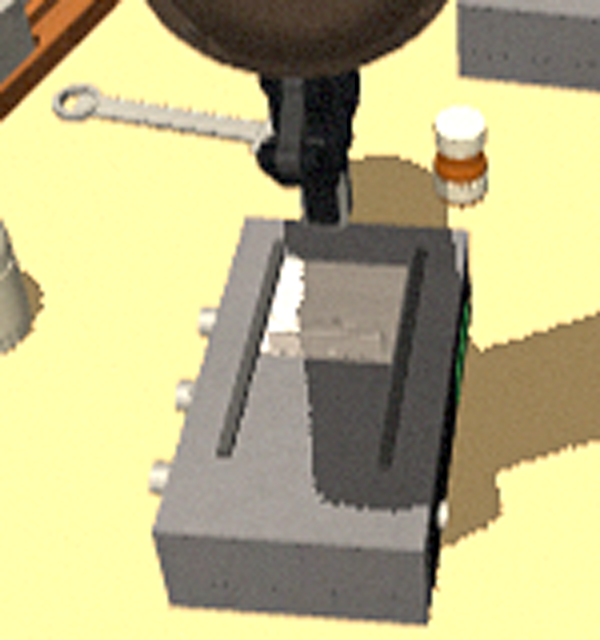

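The side view shows the shut tip at about (271,205), which matches a tip 17–18 mm above the reported TCP. I descend in stages and watch the force.

Request:
drive_tool([
  [-1,[0,0,0.04],0],
  [-1,[0,0,0.04],0],
  [-1,[0,0,0],0],
])

```text
clock: 6.28
position: [578.6, 157.2, 79.8]
ee_rot: [-0.148, 0.989, -0.0, -0.001]
contact_force: [-0.2, 0.3, -0.9]
gripper_width: -0.1
```

Request:
drive_tool([
  [-1,[0,0,0.01],0],
  [-1,[0,0,0.01],0],
  [-1,[0,0,0],0],
])

```text
clock: 6.65
position: [579.3, 157.6, 74.9]
ee_rot: [-0.148, 0.989, -0.0, -0.0]
contact_force: [-0.2, -0.6, 1.2]
gripper_width: -0.1
```

Request:
drive_tool([
  [-1,[0,0,0.01],0],
  [-1,[0,0,0],0],
])

```text
clock: 6.9
position: [579.3, 157.6, 71.8]
ee_rot: [-0.148, 0.989, -0.0, -0.0]
contact_force: [0.1, 0.1, -0.4]
gripper_width: -0.1
```

There is no contact at TCP 71.8, where the nominal geometry would already have hit the plate. I take another look before going lower.

```bash
python3 - <<'E'
from h import *
im=get_image('side');w=get_image('wrist')
a=cv2.resize(cv2.convertScaleAbs(im[190:270,230:330],alpha=2),(600,480),interpolation=cv2.INTER_CUBIC)
save('s4.png',a); save('w4.png',cv2.convertScaleAbs(w,alpha=1.5))
print(read_state()['position'])
E
```

```text
[579.44929482 157.63845821  72.01070207]
```

View pics/s4.png

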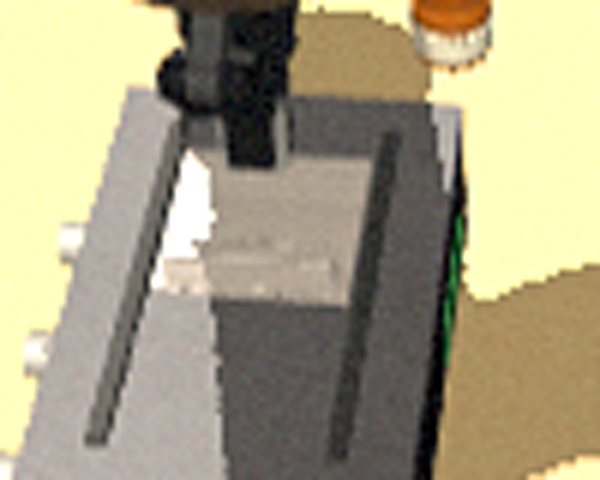

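View pics/w4.png

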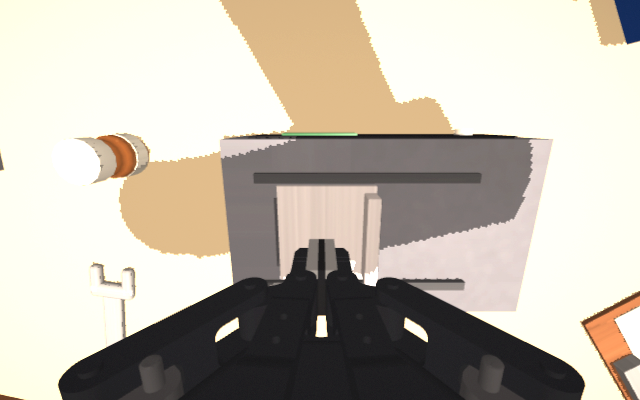

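The tip sits over the plate with a clear gap, behind the ridge. I lower it to ridge height.

Request:
drive_tool([
  [-1,[0,0,0.02],0],
  [-1,[0,0,0.02],0],
  [-1,[0,0,0],0],
])

```text
clock: 7.38
position: [578.9, 157.3, 59.1]
ee_rot: [-0.148, 0.989, -0.0, -0.001]
contact_force: [0.2, -1.6, 0.2]
gripper_width: -0.3
```

Request:
drive_tool([
  [-1,[0,0,0.013],0],
  [-1,[0,0,0.013],0],
  [-1,[0,0,0],0],
])

```text
clock: 7.75
position: [579.2, 157.5, 51.8]
ee_rot: [-0.148, 0.989, -0.0, -0.0]
contact_force: [1.0, -0.2, -0.3]
gripper_width: 0.1
```

```bash
python3 - <<'E'
from h import *
im=get_image('side');w=get_image('wrist')
a=cv2.resize(cv2.convertScaleAbs(im[190:270,230:330],alpha=2),(600,480),interpolation=cv2.INTER_CUBIC)
save('s5.png',a); save('w5.png',cv2.convertScaleAbs(w,alpha=1.5))
s=read_state();print(s['position'],s['contact_force'])
E
```

```text
[579.4809168  157.63780278  52.22109822] [-0.69454072  0.52159914 -0.05560519]
```

View pics/s5.png

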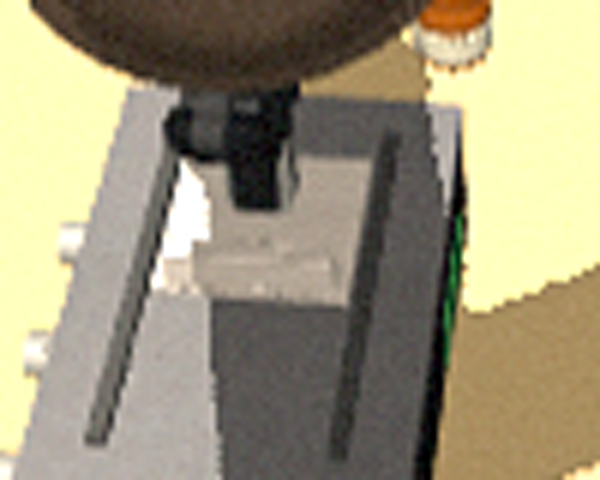

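View pics/w5.png

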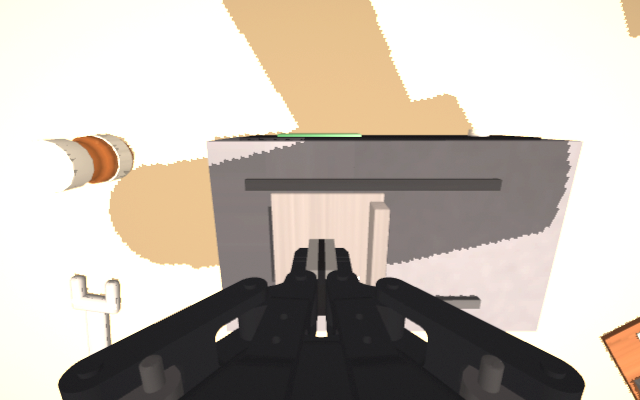

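Tip is about 5–6 mm above the plate, clear of both rails, with the ridge to its right at (378,245) in the wrist view. Now I push the guard open, in coarse steps first.

Request:
drive_tool([
  [-1,[0,0.02,0],0],
  [-1,[0,0.02,0],0],
  [-1,[0,0.02,0],0],
  [-1,[0,0.02,0],0],
  [-1,[0,0,0],0],
])

```text
clock: 8.48
position: [572.2, 181.2, 52.2]
ee_rot: [-0.148, 0.989, 0.0, 0.0]
contact_force: [-0.0, -0.3, -1.3]
gripper_width: -0.0
```

Request:
drive_tool([
  [-1,[0,0.02,0],0],
  [-1,[0,0.02,0],0],
  [-1,[0,0.02,0],0],
  [-1,[0,0.015,0],0],
  [-1,[0,0.01,0],0],
  [-1,[0,0,0],0],
])

```text
clock: 9.22
position: [564.8, 205.4, 52.2]
ee_rot: [-0.148, 0.989, 0.0, 0.0]
contact_force: [-0.1, 0.4, -0.5]
gripper_width: 0.1
```

```bash
cat >> h.py <<'E'
def loc(p,m=np.array([567.4,195.3]),th=.298):
    R=np.array([[np.cos(th),-np.sin(th)],[np.sin(th),np.cos(th)]]); return R.T@(np.array(p)[:2]-m)
def flo(f,th=.298):
    R=np.array([[np.cos(th),-np.sin(th)],[np.sin(th),np.cos(th)]]); return np.r_[R.T@np.array(f)[:2],f[2]]
E
python3 - <<'E'
from h import *
w=get_image('wrist');save('w6.png',cv2.convertScaleAbs(w,alpha=1.5))
s=read_state();print(s['clock'],loc(s['position']),s['position'][2],flo(s['contact_force']))
E
```

```text
9.275 [ 0.52338421 10.32987245] 52.18199567392005 [-0.71657729 -0.21315859 -0.20012812]
```

View pics/w6.png

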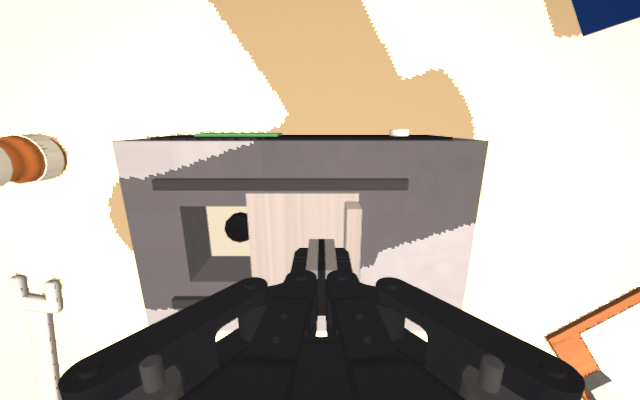

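The guard is moving and the well is partly open, with the key at (238,228). I continue towards the end stop in finer steps.

Request:
drive_tool([
  [-1,[0,0.015,0],0],
  [-1,[0,0.015,0],0],
  [-1,[0,0.005,0],0],
  [-1,[0,0,0],0],
])

```text
clock: 9.78
position: [561.8, 215.3, 52.2]
ee_rot: [-0.148, 0.989, 0.0, 0.0]
contact_force: [-0.5, 0.2, -0.1]
gripper_width: -0.1
```

Request:
drive_tool([
  [-1,[0,0.005,0],0],
  [-1,[0,0,0],0],
])

```text
clock: 10.02
position: [561.4, 216.5, 52.2]
ee_rot: [-0.148, 0.989, 0.0, 0.0]
contact_force: [0.5, -1.5, 0.9]
gripper_width: -0.0
```

Request:
drive_tool([
  [-1,[0,0.004,0],0],
  [-1,[0,0,0],0],
])

```text
clock: 10.28
position: [561.1, 217.6, 52.2]
ee_rot: [-0.148, 0.989, -0.0, -0.0]
contact_force: [0.1, -1.6, -0.7]
gripper_width: -0.1
```

Request:
drive_tool([
  [-1,[0,0.004,0],0],
  [-1,[0,0,0],0],
])

```text
clock: 10.52
position: [560.7, 218.8, 52.2]
ee_rot: [-0.148, 0.989, 0.0, -0.0]
contact_force: [0.7, -2.3, -0.0]
gripper_width: 0.2
```

Request:
drive_tool([
  [-1,[0,0.003,0],0],
  [-1,[0,0,0],0],
])

```text
clock: 10.78
position: [560.4, 219.7, 52.2]
ee_rot: [-0.148, 0.989, 0.0, -0.0]
contact_force: [0.5, -1.7, -0.9]
gripper_width: 0.4
```

```bash
python3 - <<'E'
from h import *
s=read_state();print(s['clock'],loc(s['position']),flo(s['contact_force']))
c=calibration('wrist');w=get_image('wrist');save('w7.png',cv2.convertScaleAbs(w,alpha=1.5))
import pickle;pickle.dump(c,open('w7.pkl','wb'))
E
```

```text
10.775 [ 0.50660709 25.34135106] [-0.00827717 -1.73994392 -0.93196863]
```

View pics/w7.png

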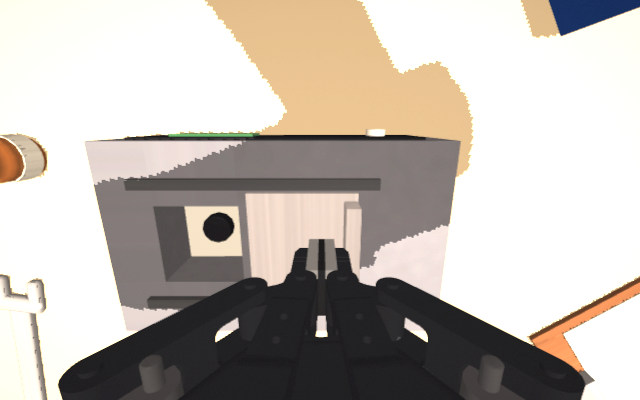

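```bash
python3 - <<'E'
from h import *
import pickle
c=pickle.load(open('w7.pkl','rb'))
for n,u,v,z in [('plate -y',246,194,63),('plate +y',357.5,197,63),('ridge end top +',361,203,79),('ridge -y top',346,203,79),('case c',460,141,60),('case c2',87,142,60),('well L',155,207,60),('railend',380,184,64)]: print(n,loc(ray(c,u,v,z)).round(1))
E
```

```text
plate -y [-31.2 -15.2]
plate +y [-29.5  46.1]
ridge end top + [-30.6  45.8]
ridge -y top [-30.6  38.4]
case c [-59.6 100. ]
case c2 [-59.  -98.7]
well L [-22.9 -68.3]
railend [-37.1  57.9]
```

Request:
drive_tool([
  [-1,[0,0.003,0],0],
  [-1,[0,0,0],0],
])

```text
clock: 11.08
position: [560.2, 220.5, 52.2]
ee_rot: [-0.148, 0.989, -0.0, -0.0]
contact_force: [0.7, -1.5, -0.9]
gripper_width: 0.0
```

Request:
drive_tool([
  [-1,[0,0.003,0],0],
  [-1,[0,0,0],0],
])

```text
clock: 11.32
position: [560.0, 221.2, 52.2]
ee_rot: [-0.148, 0.989, -0.0, -0.0]
contact_force: [0.9, -1.7, -0.0]
gripper_width: -0.3
```

Request:
drive_tool([
  [-1,[0,0.002,0],0],
  [-1,[0,0,0],0],
])

```text
clock: 11.58
position: [559.9, 221.4, 52.2]
ee_rot: [-0.148, 0.989, -0.0, -0.0]
contact_force: [2.1, -4.3, -0.5]
gripper_width: 0.5
```

Request:
drive_tool([
  [-1,[0,0.002,0],0],
  [-1,[0,0,0],0],
])

```text
clock: 11.82
position: [559.8, 221.5, 52.2]
ee_rot: [-0.148, 0.989, -0.001, -0.0]
contact_force: [3.7, -5.6, -0.8]
gripper_width: 0.1
```

The end stop is reached: force rises to about 6.7 N with no further motion, so I stop there. I back off, rise, and go over the well.

Request:
drive_tool([
  [-1,[0,-0.015,0],0],
  [-1,[0,-0.015,0],0],
  [-1,[0,0,-0.02],0],
  [-1,[0,0,-0.02],0],
  [-1,[0,-0.04,0],0],
  [-1,[0,-0.06,0],0],
  [-1,[0,-0.06,0],0],
  [-1,[0,-0.04,0],0],
  [-1,[0,-0.015,0],0],
  [-1,[0,0,0],0],
  [-1,[0,0,0],0],
])

```text
clock: 13.2
position: [581.1, 152.5, 64.2]
ee_rot: [-0.148, 0.989, 0.0, 0.0]
contact_force: [0.9, -0.4, -0.5]
gripper_width: 0.1
```

```bash
python3 - <<'E'
from h import *
s=read_state();print(s['clock'],loc(s['position']),s['position'],flo(s['contact_force']))
c=calibration('wrist');w=get_image('wrist');save('w8.png',cv2.convertScaleAbs(w,alpha=1.5))
t=get_image('top');save('t8.png',cv2.resize(t[110:240,170:330],None,fx=4.5,fy=4.5,interpolation=cv2.INTER_CUBIC))
import pickle;pickle.dump(c,open('w8.pkl','wb'))
E
```

```text
13.2 [  0.52268684 -44.918542  ] [581.08813542 152.51468049  64.21029918] [ 0.73321616 -0.63528892 -0.52274137]
```

View pics/w8.png

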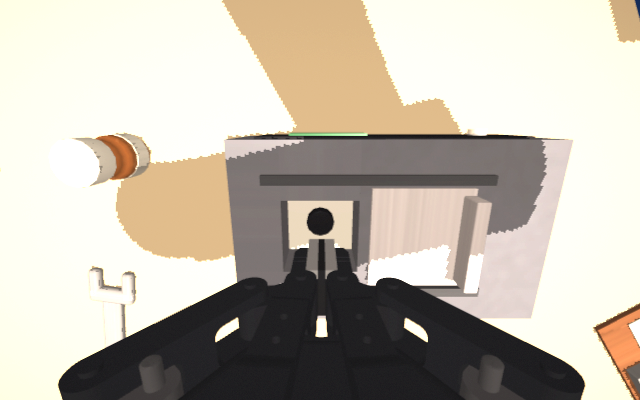

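View pics/t8.png

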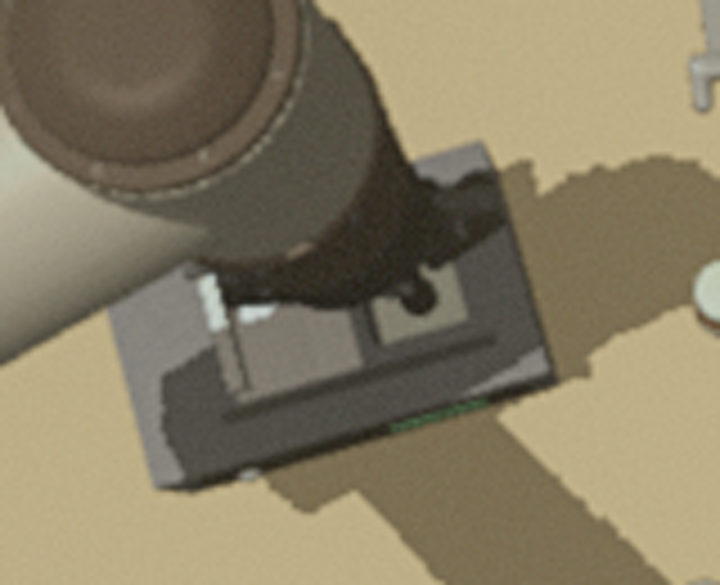

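```bash
python3 - <<'E'
from h import *
import pickle
c=pickle.load(open('w8.pkl','rb'))
for n,u,v,z in [('key',320,221,34),('case c',571,140,60),('case c2',224,139,60),('plate -y',371,189,63),('ridge -y top',463,197,79),('well L',281,201,60),('well R',359,201,60)]: print(n,loc(ray(c,u,v,z)).round(1))
E
```

```text
key [ -1.3 -45. ]
case c [-59.5  99.1]
case c2 [-60.  -99.9]
plate -y [-31.4 -14.8]
ridge -y top [-30.6  31.9]
well L [-23.2 -68.6]
well R [-23.2 -21.2]
```

The key measures at local (-1.3, -45.0), as expected. The case corners have not moved. The plate edge is at -14.8 (-14 fully open; the same method read about 0.8 low earlier). I centre slightly and descend into the well.

Request:
drive_tool([
  [-1,[0.007,0,0],0],
  [-1,[0,0,0.03],0],
  [-1,[0,0,0.03],0],
  [-1,[0,0,0.03],0],
  [-1,[0,0,0],0],
])

```text
clock: 13.92
position: [578.4, 151.2, 35.9]
ee_rot: [-0.148, 0.989, -0.0, -0.001]
contact_force: [0.1, -0.3, -0.3]
gripper_width: -0.0
```

Request:
drive_tool([
  [-1,[0,0,0.02],0],
  [-1,[0,0,0.01],0],
  [-1,[0,0,0],0],
  [-1,[0,0,0],0],
])

```text
clock: 14.42
position: [579.2, 151.6, 28.4]
ee_rot: [-0.148, 0.989, 0.0, 0.0]
contact_force: [1.3, -0.6, -0.1]
gripper_width: -0.2
```

```bash
python3 - <<'E'
from h import *
s=read_state();print(s['clock'],loc(s['position']),s['position'],flo(s['contact_force']))
w=get_image('wrist');save('w9.png',cv2.convertScaleAbs(w,alpha=1.5))
E
```

```text
14.425 [ -1.50683721 -45.22308014] [579.23747651 151.62767826  28.38842447] [ 1.03898442 -0.90747752 -0.11313484]
```

View pics/w9.png

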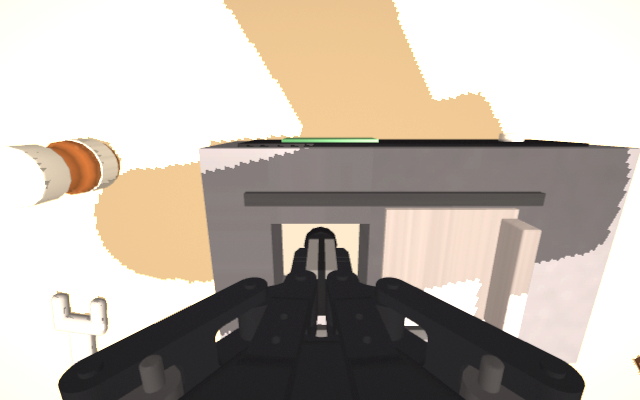

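The tip is inside the well, centred on the key at (320,238) and clear of the well walls. I now press in small steps.

Request:
drive_tool([
  [-1,[0,0,0.01],0],
  [-1,[0,0,0.008],0],
  [-1,[0,0,0],0],
])

```text
clock: 14.85
position: [578.9, 151.4, 22.5]
ee_rot: [-0.148, 0.989, -0.0, -0.0]
contact_force: [-0.5, 0.2, -0.2]
gripper_width: 0.2
```

Request:
drive_tool([
  [-1,[0,0,0.007],0],
  [-1,[0,0,0],0],
])

```text
clock: 15.1
position: [578.9, 151.5, 20.5]
ee_rot: [-0.148, 0.989, -0.0, -0.0]
contact_force: [0.3, -1.0, 0.8]
gripper_width: 0.0
```

Request:
drive_tool([
  [-1,[0,0,0.007],0],
  [-1,[0,0,0],0],
])

```text
clock: 15.35
position: [579.0, 151.5, 18.4]
ee_rot: [-0.148, 0.989, -0.0, -0.0]
contact_force: [-0.0, -0.5, 0.5]
gripper_width: -0.0
```

Request:
drive_tool([
  [-1,[0,0,0.007],0],
  [-1,[0,0,0],0],
])

```text
clock: 15.6
position: [578.9, 151.5, 16.3]
ee_rot: [-0.148, 0.989, -0.0, -0.0]
contact_force: [-0.6, -0.2, -1.4]
gripper_width: -0.0
```

Request:
drive_tool([
  [-1,[0,0,0.005],0],
  [-1,[0,0,0],0],
])

```text
clock: 15.85
position: [579.2, 151.6, 15.2]
ee_rot: [-0.148, 0.989, -0.0, 0.0]
contact_force: [-0.3, 0.4, 1.6]
gripper_width: 0.1
```

Request:
drive_tool([
  [-1,[0,0,0.005],0],
  [-1,[0,0,0],0],
])

```text
clock: 16.1
position: [579.2, 151.6, 13.7]
ee_rot: [-0.148, 0.989, 0.0, 0.0]
contact_force: [-0.0, -0.1, 2.9]
gripper_width: -0.0
```

Request:
drive_tool([
  [-1,[0,0,0.005],0],
  [-1,[0,0,0],0],
])

```text
clock: 16.35
position: [579.2, 151.6, 12.1]
ee_rot: [-0.148, 0.989, 0.0, 0.0]
contact_force: [-0.8, 0.2, 3.8]
gripper_width: 0.1
```

Contact with the key came at TCP ≈16, and the spring force is rising as expected. I continue to the hard stop.

Request:
drive_tool([
  [-1,[0,0,0.004],0],
  [-1,[0,0,0],0],
])

```text
clock: 16.6
position: [579.2, 151.6, 10.9]
ee_rot: [-0.148, 0.989, 0.0, 0.0]
contact_force: [-0.7, -0.7, 3.7]
gripper_width: -0.1
```

Request:
drive_tool([
  [-1,[0,0,0.003],0],
  [-1,[0,0,0],0],
])

```text
clock: 16.85
position: [579.2, 151.6, 10.0]
ee_rot: [-0.148, 0.989, 0.0, 0.0]
contact_force: [-1.2, -0.6, 3.8]
gripper_width: -0.0
```

Request:
drive_tool([
  [-1,[0,0,0.002],0],
  [-1,[0,0,0],0],
])

```text
clock: 17.1
position: [579.2, 151.6, 9.8]
ee_rot: [-0.148, 0.989, -0.0, 0.0]
contact_force: [-1.7, 0.4, 6.4]
gripper_width: 0.2
```

Request:
drive_tool([
  [-1,[0,0,0.002],0],
  [-1,[0,0,0],0],
])

```text
clock: 17.35
position: [579.2, 151.6, 9.7]
ee_rot: [-0.148, 0.989, -0.0, 0.0]
contact_force: [-2.4, -0.4, 9.5]
gripper_width: 0.3
```

Request:
drive_tool([
  [-1,[0,0,0.002],0],
  [-1,[0,0,0],0],
])

```text
clock: 17.6
position: [579.3, 151.6, 9.7]
ee_rot: [-0.148, 0.989, -0.0, 0.0]
contact_force: [-3.6, -0.3, 11.1]
gripper_width: -0.1
```

```bash
python3 - <<'E'
from h import *
s=read_state();print(s['clock'],loc(s['position']),s['position'],flo(s['contact_force']))
w=get_image('wrist');save('w10.png',cv2.convertScaleAbs(w,alpha=1.5))
E
```

```text
17.6 [ -1.48830043 -45.23808552] [579.25960201 151.61877681   9.67792618] [-3.57423246  0.77952477 11.0635452 ]
```

View pics/w10.png

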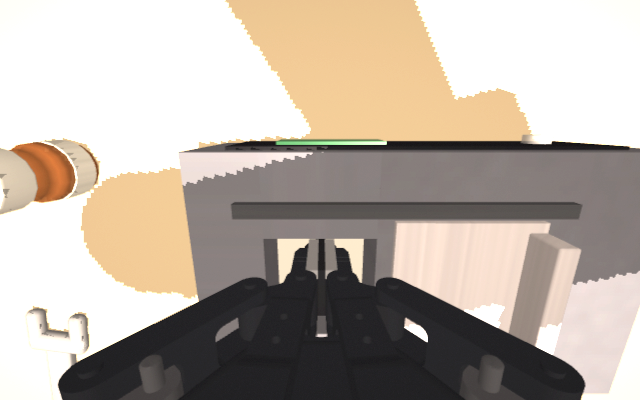

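The key stopped dead at 9.7 with 11 N. That is 6 mm of travel from first contact, well above the 5 N hold force, so it is fully home. I release straight up, then cross above the ridge to its +y side.

Request:
drive_tool([
  [-1,[0,0,-0.01],0],
  [-1,[0,0,-0.02],0],
  [-1,[0,0,-0.04],0],
  [-1,[0,0,-0.06],0],
  [-1,[0,0,-0.06],0],
  [-1,[0,0,-0.04],0],
  [-1,[0,0,0],0],
  [-1,[0,0,0],0],
])

```text
clock: 18.65
position: [578.5, 151.4, 76.4]
ee_rot: [-0.148, 0.989, -0.0, -0.001]
contact_force: [-0.5, 0.2, -1.0]
gripper_width: -0.1
```

```bash
python3 - <<'E'
from h import *
s=read_state();print(s['clock'],loc(s['position']),s['position'],flo(s['contact_force']))
c=calibration('wrist');w=get_image('wrist');save('w11.png',cv2.convertScaleAbs(w,alpha=1.5))
import pickle;pickle.dump(c,open('w11.pkl','wb'))
E
```

```text
18.65 [ -2.27432324 -45.26035883] [578.51476231 151.36670185  76.41806992] [-0.4009823   0.34961011 -1.0168995 ]
```

View pics/w11.png

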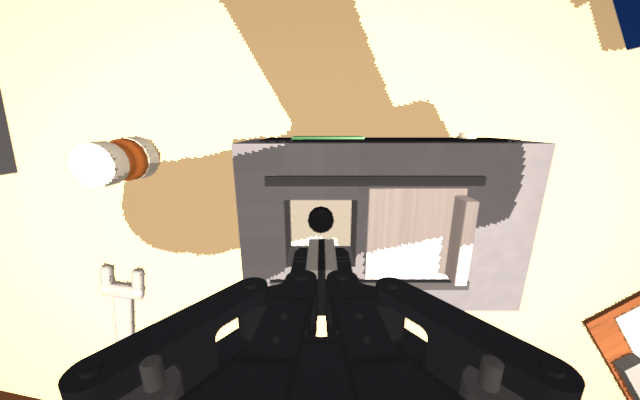

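The key is back up at (320,219) and the guard is still open. Now across to the far side of the ridge.

```bash
python3 - <<'E'
from h import *
import pickle
c=pickle.load(open('w11.pkl','rb'))
for n,u,v,z in [('key',320,219,34),('case c',553,143,60),('case c2',233,142,60),('plate -y',368,190,63),('ridge +y top',477,199,79),('ridge -y top',459,197,79)]: print(n,loc(ray(c,u,v,z)).round(1))
E
```

```text
key [ -1.5 -45.4]
case c [-59.8  98.7]
case c2 [-60.4 -98.9]
plate -y [-30.8 -14.8]
ridge +y top [-29.   46.2]
ridge -y top [-30.2  35.6]
```

Request:
drive_tool([
  [-1,[0,0.03,0],0],
  [-1,[0,0.06,0],0],
  [-1,[0,0.09,0],0],
  [-1,[0,0.09,0],0],
  [-1,[0,0.08,0],0],
  [-1,[0,0.045,0],0],
  [-1,[0,0,0],0],
  [-1,[0,0,0],0],
])

```text
clock: 19.7
position: [544.4, 264.5, 77.0]
ee_rot: [-0.148, 0.989, -0.0, -0.0]
contact_force: [-0.1, 0.3, -0.5]
gripper_width: -0.3
```

```bash
python3 - <<'E'
from h import *
s=read_state();print(s['clock'],loc(s['position']),s['position'],flo(s['contact_force']))
c=calibration('wrist');w=get_image('wrist');save('w12.png',cv2.convertScaleAbs(w,alpha=1.5))
E
```

```text
19.7 [-1.70880035 72.9211119 ] [544.35622331 264.50543993  76.9998543 ] [-0.03424878  0.30024487 -0.54092262]
```

View pics/w12.png

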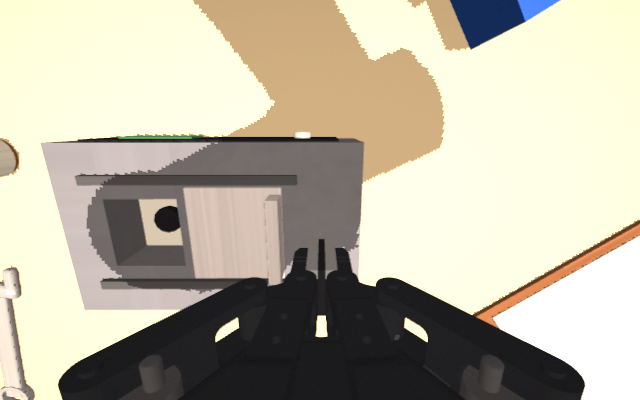

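The finger is on the +y side of the ridge with about 12 mm to spare. I descend to the earlier pushing height and push the guard shut.

Request:
drive_tool([
  [-1,[0,0,0.03],0],
  [-1,[0,0,0.03],0],
  [-1,[0,0,0.023],0],
  [-1,[0,0,0],0],
  [-1,[0,0,0],0],
])

```text
clock: 20.38
position: [544.6, 265.0, 52.3]
ee_rot: [-0.148, 0.989, -0.0, 0.0]
contact_force: [1.1, 0.0, 0.2]
gripper_width: -0.1
```

Request:
drive_tool([
  [-1,[0,-0.02,0],0],
  [-1,[0,-0.02,0],0],
  [-1,[0,-0.02,0],0],
  [-1,[0,-0.02,0],0],
  [-1,[0,0,0],0],
])

```text
clock: 21.0
position: [551.7, 241.4, 52.4]
ee_rot: [-0.148, 0.989, -0.0, 0.0]
contact_force: [0.6, 0.9, -0.6]
gripper_width: -0.2
```

Request:
drive_tool([
  [-1,[0,-0.02,0],0],
  [-1,[0,-0.02,0],0],
  [-1,[0,-0.02,0],0],
  [-1,[0,-0.02,0],0],
  [-1,[0,-0.02,0],0],
  [-1,[0,-0.02,0],0],
  [-1,[0,0,0],0],
])

```text
clock: 21.88
position: [562.1, 206.7, 52.2]
ee_rot: [-0.148, 0.989, -0.0, -0.0]
contact_force: [0.1, 0.1, -0.3]
gripper_width: -0.1
```

```bash
python3 - <<'E'
from h import *
s=read_state();print(s['clock'],loc(s['position']),s['position'],flo(s['contact_force']))
E
```

```text
21.875 [-1.73188613 12.5011633 ] [562.07399233 206.74168501  52.18788252] [ 0.13164111  0.0549291  -0.25306426]
```

Next, the approach to the shut stop, in fine steps.

Request:
drive_tool([
  [-1,[0,-0.015,0],0],
  [-1,[0,-0.015,0],0],
  [-1,[0,-0.006,0],0],
  [-1,[0,0,0],0],
])

```text
clock: 22.38
position: [565.1, 196.9, 52.1]
ee_rot: [-0.148, 0.989, -0.0, -0.0]
contact_force: [-0.6, 0.7, -0.1]
gripper_width: -0.1
```

Request:
drive_tool([
  [-1,[0,-0.004,0],0],
  [-1,[0,0,0],0],
])

```text
clock: 22.62
position: [565.4, 196.0, 52.2]
ee_rot: [-0.148, 0.989, -0.0, -0.0]
contact_force: [0.2, 1.0, -0.3]
gripper_width: -0.1
```

Request:
drive_tool([
  [-1,[0,-0.003,0],0],
  [-1,[0,0,0],0],
])

```text
clock: 22.88
position: [565.7, 195.2, 52.2]
ee_rot: [-0.148, 0.989, -0.0, -0.0]
contact_force: [-0.9, 1.4, -0.8]
gripper_width: -0.1
```

```bash
python3 - <<'E'
from h import *
s=read_state();print(s['clock'],loc(s['position']),s['position'],flo(s['contact_force']))
c=calibration('wrist');w=get_image('wrist');save('w13.png',cv2.convertScaleAbs(w,alpha=1.5))
E
```

```text
22.875 [-1.69658274  0.38358324] [565.66556963 195.16854518  52.17080523] [-0.48421849  1.63075235 -0.83963871]
```

View pics/w13.png

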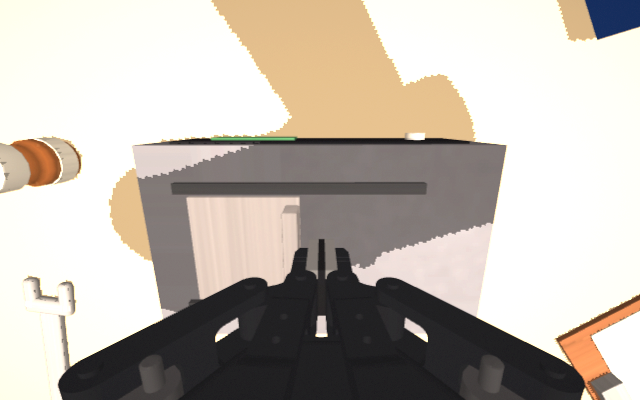

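Request:
drive_tool([
  [-1,[0,-0.003,0],0],
  [-1,[0,0,0],0],
])

```text
clock: 23.18
position: [566.0, 194.2, 52.2]
ee_rot: [-0.148, 0.989, -0.0, -0.0]
contact_force: [-0.8, 1.4, -0.2]
gripper_width: -0.0
```

Request:
drive_tool([
  [-1,[0,-0.003,0],0],
  [-1,[0,0,0],0],
])

```text
clock: 23.42
position: [566.3, 193.4, 52.2]
ee_rot: [-0.148, 0.989, -0.0, -0.0]
contact_force: [-1.3, 0.6, -0.1]
gripper_width: -0.2
```

Request:
drive_tool([
  [-1,[0,-0.002,0],0],
  [-1,[0,0,0],0],
])

```text
clock: 23.68
position: [566.5, 192.8, 52.2]
ee_rot: [-0.148, 0.989, -0.0, -0.0]
contact_force: [-0.2, 0.9, -0.7]
gripper_width: -0.1
```

Request:
drive_tool([
  [-1,[0,-0.002,0],0],
  [-1,[0,0,0],0],
])

```text
clock: 23.92
position: [566.6, 192.3, 52.2]
ee_rot: [-0.148, 0.989, 0.0, -0.0]
contact_force: [-1.0, 2.2, -0.6]
gripper_width: 0.1
```

Request:
drive_tool([
  [-1,[0,-0.002,0],0],
  [-1,[0,0,0],0],
])

```text
clock: 24.18
position: [566.7, 192.1, 52.2]
ee_rot: [-0.148, 0.989, 0.0, 0.0]
contact_force: [-2.9, 3.6, 0.2]
gripper_width: 0.4
```

Request:
drive_tool([
  [-1,[0,-0.002,0],0],
  [-1,[0,0,0],0],
])

```text
clock: 24.42
position: [566.8, 192.0, 52.2]
ee_rot: [-0.148, 0.989, 0.001, 0.0]
contact_force: [-3.8, 5.7, -0.5]
gripper_width: 0.1
```

The shut stop is reached: about 6.8 N with no further motion. I back off, rise, and move aside for a clear look.

Request:
drive_tool([
  [-1,[0,0.015,0],0],
  [-1,[0,0.02,0],0],
  [-1,[0,0,-0.05],0],
  [-1,[0,0,-0.1],0],
  [-1,[0,0,-0.12],0],
  [-1,[0,0,-0.12],0],
  [-1,[0,0,-0.1],0],
  [-1,[-0.05,0,-0.05],0],
  [-1,[-0.1,0,0],0],
  [-1,[-0.1,0,0],0],
  [-1,[-0.1,0,0],0],
  [-1,[-0.05,0,0],0],
  [-1,[0,0,0],0],
  [-1,[0,0,0],0],
])

```text
clock: 26.18
position: [678.2, 235.9, 214.9]
ee_rot: [-0.148, 0.989, -0.0, 0.0]
contact_force: [0.5, -0.7, -0.1]
gripper_width: 0.1
```

```bash
python3 - <<'E'
from h import *
s=read_state();print(s['clock'],loc(s['position']),s['position'],flo(s['contact_force']))
c=calibration('wrist');w=get_image('wrist');save('w14.png',cv2.convertScaleAbs(w,alpha=1.5))
a=cv2.convertScaleAbs(w[10:185,200:420],alpha=1.5);save('w14c.png',cv2.resize(a,None,fx=3.4,fy=3.4,interpolation=cv2.INTER_CUBIC))
t=get_image('top');save('t14.png',t)
import pickle;pickle.dump(c,open('w14.pkl','wb'))
E
```

```text
26.175 [117.82634912   6.30307294] [678.18258706 235.92013882 214.86191356] [ 0.26941676 -0.83684295 -0.11475098]
```

View pics/w14.png

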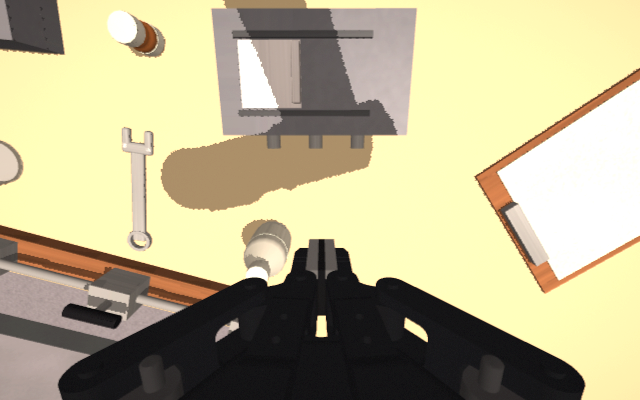

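View pics/w14c.png

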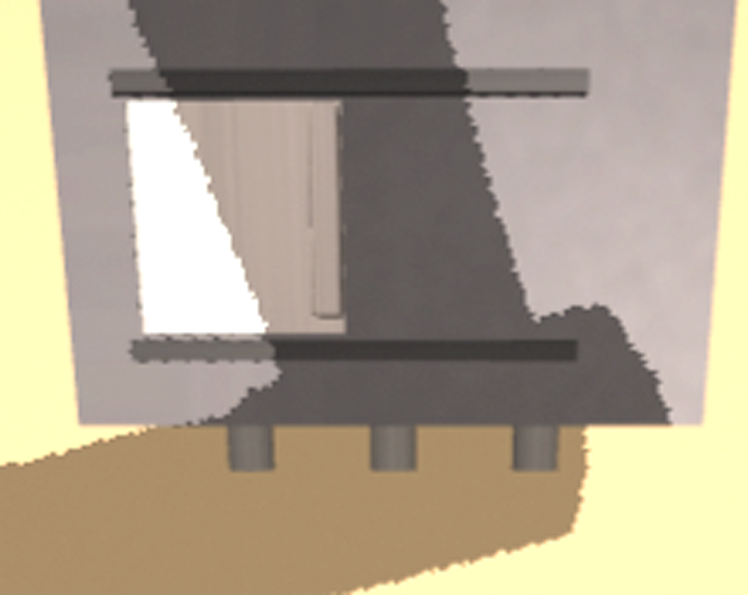

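View pics/t14.png

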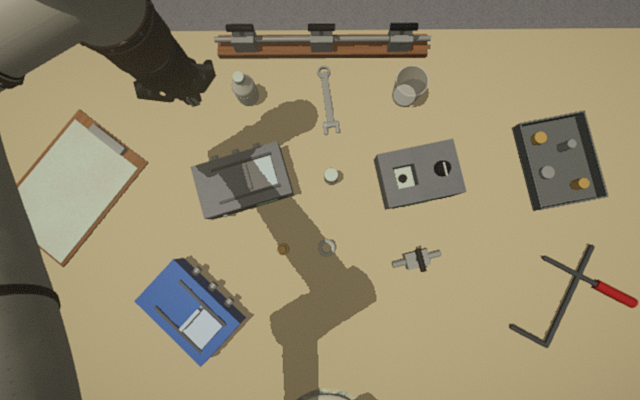

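```bash
python3 - <<'E'
from h import *
import pickle
c=pickle.load(open('w14.pkl','rb'))
up=lambda x,y:((x+.5)/3.4-.5+200,(y+.5)/3.4-.5+10)
for n,(x,y),z in [('case -y+x',(79,425),60),('case +y+x',(703,424),60),('plate -y',(127,100),63),('plate -y b',(145,333),63),('plate +y',(343,102),63),('plate +y b',(345,332),63),('rail -y',(110,82),64),('rail +y',(589,82),64)]: print(n,loc(ray(c,*up(x,y),z)).round(1))
P=[ray(c,*q,60) for q in [up(703,424),up(79,425),(212,9),(416,9)]]; print(rect_pose(P))
a=cv2.imread('pics/top0.png').astype(int);b=cv2.imread('pics/t14.png').astype(int)
E
```

```text
case -y+x [  60. -100.]
case +y+x [59.7 99.9]
plate -y [-32.1 -76.3]
plate -y b [ 32.2 -76. ]
plate +y [-31.5 -13.4]
plate +y b [ 31.9 -14. ]
rail -y [-36.4 -80.6]
rail +y [-36.4  57.9]
(array([567.81400897, 195.41950131]), np.float64(0.2983463644690999))
```

The final check agrees with the goal: the plate spans -76 to -14 (fully shut), and the case is within 0.5 mm of its starting pose. The stirrer's key stands clear at (403,178), and everything else is in its place. Handing in.

```bash
python3 -c "
from bench import *
print(job_done())"
```

```text
the job is handed in; nothing more can be done
None
```

The cut-out is reset and its guard is fully shut again; I handed the job in at about 26 s. With the shut fingertips I did it in the order asked:
- **Guard open:** I pushed the ridge to its open stop, where the force rose to about 6.7 N with no further motion.
- **Key pressed:** I pressed the reset key to its hard stop. It travelled about 6 mm from first contact and held 11 N there. After I lifted off, the wrist camera showed it back up.
- **Guard shut:** I pushed the guard to its shut stop, again at about 6.8 N with no further motion.

**Last checks:** The guard plate measures y = -76 to -14 in the case's frame, the fully shut position. The cut-out is within 0.5 mm of its starting pose. In the last top view the stirrer controller, its key and the other things look in place by eye. The arm is clear of everything, with force readings at noise level.

**Disagreements:**
- **Fingertips:** The shut fingertips were about 17–18 mm behind the reported TCP, not 11 mm ahead as stated. Three camera views showed this, and contact with the key matched it. I set heights by camera and contact instead.
- **Cameras:** The fixed cameras differed by about 3.5 mm on the cut-out's position, so I used the wrist view, whose measured sizes matched those given.
- **Guard start:** The guard started about 10 mm ajar.

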